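Set the drying box door on its stay

TASK

The drying box's door is standing too wide open. Lift the flat stay bar by its ball knob, draw the door in with it and drop the bar's middle hole over the peg on top of the box so that the bar lies flat; then swing the little keeper arm across the bar so that it cannot jump off. Leave the tub, the wrapped brick and the tape roll where they are.

Things in the scene. Friction and masses are not known exactly. Their poses are not given: they have to be found in the camera images.
- drybox: Fixed plywood drying box, 240 deep (its x) x 340 wide (its y) x 150 mm high, origin under its centre, front facing its own -x (towards the robot). Flat top at z = 150 mm. In its frame (x, y): door hinge (-128, 155) mm, peg (-106, 5) mm, keeper pivot (-50, 1.5) mm.
- rail (a point): Middle of the axis of the round wooden hanging rail, 16 mm thick, along box y over the whole width, 94 mm above the box's top at box x = -22 mm; 14 mm posts at y = +-150 mm. It hangs over the knob's final place and stops an upright gripper there: lean the hand about 35 degrees to the box's front, the fingers pointing down and to box +x.
- door (a joint): Swing of the door about its upright hinge (stiff enough to stay where it is left, about 0.04 N m). 0 = shut, growing as it opens to the front; at angle q the door runs from the hinge in box direction (-sin q, -cos q). Door 200 mm wide, 14 mm thick, plywood frame with a clear pane, top edge 144 mm above the table.
- door_hinge (a point): Point on the door's hinge axis at the height of the box's top (150 mm).
- stay_pivot (a point): Pivot of the stay bar on the door's top edge, 100 mm from the hinge axis, 155.5 mm above the table. The bar turns about the vertical here and also hinges upwards here.
- swivel (a joint): Turn of the stay bar about the vertical at its pivot, counter-clockwise seen from above, relative to the door: 0 = pointing along the door away from the hinge. Turns freely. About 1.4 when the middle hole is on the peg.
- stay (a joint): Upward hinging of the stay bar about a level axis at its pivot: 0 = level (its lower stop; its own weight brings it back there), up to 0.5. The bar is aluminium, 24 mm wide, 5 mm thick, about 120 g; level, its underside is 4 mm and its top 9 mm above the box's top. Resting on top of the peg it reads about 0.1 or more; with the peg in a hole it reads 0.
- knob (a point): Centre of the dark wooden ball knob, 22 mm diameter, that stands on the bar's free end, 195 mm from the pivot along the bar and 24.5 mm above the pivot's height when level (30 mm above the box's top). The bar is lifted and steered by it; as the bar turns, the ball rolls up to 8 mm along flat finger pads, so check where the hole is before lowering.
- hole1 (a point): Hole nearest the pivot, 12 mm diameter, 75 mm from the pivot along the bar; this point lies at the bar's underside.
- hole2 (a point): The middle hole of the three (the one to use), 12 mm diameter, 105 mm from the pivot along the bar; this point lies at the bar's underside.
- hole3 (a point): Hole nearest the knob, 12 mm diameter, 135 mm from the pivot along the bar; this point lies at the bar's underside.
- peg_top (a point): Top of the fixed upright steel peg on the box's top, 8 mm diameter, 18 mm high above the box's top, with a round end. The bar must be lifted about 20 mm at the hole (35 mm at the knob) to pass over it. With the middle hole on the peg the door stands at about 0.62 rad.
- keeper (a joint): Turn of the keeper, counter-clockwise from above: 0 = its arm points to box +y (out of the way), 2.43 = square across the bar, stop at 2.5. Stays where left (0.012 N m). Flat steel arm, 14 mm wide, reaches 46 mm from the pivot, 11.5 to 16.5 mm above the box's top: it clears a bar that lies flat, strikes one that does not, and passes beside the peg.
- keeper_pivot (a point): The keeper's pivot, at the top face of its arm, 16.5 mm above the box's top.
- keeper_pin (a point): Middle of the visible part of the round upright pin on the keeper's arm by which it is turned: 11 mm diameter, 34 mm from the pivot, from 16.5 to 39.5 mm above the box's top; this point is 29.5 mm above the box's top.
- tub: Bystander: open white plastic tub, 120 x 100 x 75 mm, loose on the table, origin under its centre.
- brick: Bystander: brick wrapped in white paper, 170 x 85 x 60 mm, loose on the table, origin under its centre.
- taperoll: Bystander: cardboard tape roll, 66 mm diameter, 45 mm high, standing loose on the box's top behind the rail, origin under its centre.

How it is judged:
By the outcome, as a careful person would: the job done as asked, in the order asked, and still so for the second after the job is handed in, with the robot touching nothing.
It also fails if it takes over 54 s, if anything falls off the work surface, if the arm or the gripper's body presses on something with over 40 N, if the wrist force passes 120 N, or if a joint passes its speed limit or range.

ROBOT

A 7-joint arm with a two-finger parallel gripper is mounted at the origin on the work surface. World frame = base frame: x ahead of the robot, y to its left, z up, the work surface at z = 0. Lengths are in mm, angles in rad, forces in N, time in s.
With the tool pointing down it reaches from about 425 to 825 mm from the base axis. Payload 3.6 kg.
Tool frame: the origin (TCP) lies midway between the tips of the shut fingers; the grasp point (between the pads) lies 19 mm behind it; z points along the fingers, y is the line along which they close (so a half turn about z gives the same grasp; the last joint's range is limited). The gripper opens to 85 mm and grips with 20 to 120 N. Pads are 22 mm wide; open, the fingers measure 114 mm over their backs; the gripper's body (76 mm by 85 mm) begins 54 mm behind the grasp point. The pads swing forward as they close: fully open they stand 13 mm farther back than shut.
Start: joints at [1.077, 0.615, -0.013, 1.423, 0.008, 1.103, -0.04], TCP at [292.526, -580.421, 198.997] pointing down, gripper open.
Joint ranges: [-3.12, 3.12], [-0.3, 2.06], [-1.34, 1.32], [0.26, 2.42], [-1.36, 4.5], [0.01, 1.98], [-2.84, 2.84]. Speed limits (rad/s): [2.79, 2.79, 3.14, 3.14, 3.14, 3.14, 3.14].

INTERFACE

Orientations are given as a 3x3 rotation matrix whose columns are the frame's x, y, z axes.
In Python, from bench import ctrl, optics gives the robot as it stands. The module is installed in compiled form; this text tells all that it offers.
- The arm moves only by the tool send_rows, never from a script. Its argument "series" is a list of rows, each a list of 6 numbers: the shift along the tool's x, y, z in mm, then the turn, a rotation vector about the tool's x, y, z in rad. In form: [[tx, ty, tz, ax, ay, az], ...]. A call has 1 to 10 rows; each row is the pose to reach, as a shift and turn from the pose commanded when the call began, along the tool's axes at that moment; what a row does not reach only later rows make up. A row lasts 1/8 s, in which the tool goes at most 62.5 mm and 10.7 degrees, less where a joint would pass 70% of its speed; a pose out of reach is approached as far as the arm can. A call with a gripper value outside its range is refused whole. "claw" is the closure, from -1 (fully open) to 1 (shut), set as the call begins (left out, the last holds). The fingers move at their own pace and stop on an object; the grip force is fixed at half the most. Time passes only in rows, so rows that repeat a pose let the fingers close. It gives the time, the measured TCP pose, the force, the opening and the grip force at its end, in the units of the state.
- ctrl.sense(): the state, without advancing time (a new reading comes with each control period).
- optics.snapshot(name): name is "scene" or "top" or "wrist"; returns a dict with "image" (480x640x3 uint8, red, green, blue), "vertical_fov" (degrees; the focal length in pixels is half the picture's height over the tangent of half this angle, whatever the lens; pixels are square), "cx", "cy" (the principal point, pixels), "world_to_cam" (4x4, takes a point from world to camera coordinates). Camera axes: x right, y down, z forward; pixel columns grow to the right and rows downward; lengths in mm; the calibration is good to about 2 mm. A picture is of the moment at which its call begins. There is no depth.
- ctrl.finish_job(): hands the job in; it is judged then, once.
The state is a dict: "time": time; "q": joint angles; "qvel": joint speeds; "joint_torque": joint torques, N m; "tool_pos": TCP position; "ee_rot": TCP orientation; "contact_force": force on the tool from outside, world axes, zero at the start; "wrist_torque": the same for the moment, N m; "gripper_width": finger opening in mm; "grip_force": force on a finger pad.
Only numpy, scipy, OpenCV 4.12 (cv2) and the standard library are available. Lean on these libraries where they do the work, as an engineer would, in place of code of your own. Each camera call takes 0.05 s, during which the arm holds its last target. There are 200 camera calls.

## Working session

There is one attempt and no reset: what is moved stays moved. The work goes in short steps, Python scripts to look and compute and a tool call to move; the robot and the scene stay as the last step left them, time stands still between calls to the robot, and variables do not carry over. Pictures are saved under pics/ and viewed, at most 10 in all, crops included, and the job is handed in when it is done.

Besides the shell and the picture viewer there is one more tool, called by a JSON object that holds its "op" and its "data". send_rows: Moves the arm, as the interface text tells. Its arguments: {"type":"object","properties":{"series":{"type":"array"},"claw":{"type":"number"}},"required":["series"]}

```bash
mkdir -p pics
cat > h.py <<'E'
import numpy as np, cv2
from bench import ctrl, optics
def snap(n,f=None):
    s=optics.snapshot(n)
    s['f']=s['image'].shape[0]/2/np.tan(np.radians(s['vertical_fov'])/2)
    if f: cv2.imwrite('pics/'+f+'.png',s['image'][:,:,::-1])
    s['W']=np.array(s['world_to_cam']); return s
def ray(s,u,v):
    R=s['W'][:3,:3];t=s['W'][:3,3]
    d=R.T@np.array([(u-s['cx'])/s['f'],(v-s['cy'])/s['f'],1]);return -R.T@t,d
def plane(s,u,v,z):
    c,d=ray(s,u,v);return c+d*(z-c[2])/d[2]
def tri(a,b):
    A=np.zeros((3,3));B=np.zeros(3)
    for c,d in(a,b):
        d=d/np.linalg.norm(d);P=np.eye(3)-np.outer(d,d);A+=P;B+=P@c
    p=np.linalg.solve(A,B); return p
def proj(s,p):
    q=s['W'][:3,:3]@np.array(p)+s['W'][:3,3];return np.array([s['cx']+s['f']*q[0]/q[2],s['cy']+s['f']*q[1]/q[2]])
E
python3 - <<'E'
from h import *
np.set_printoptions(precision=3,suppress=True)
for n in('scene','top','wrist'):
    s=snap(n,n+'0');c,d=ray(s,320,240);print(n,s['f'],s['cx'],s['cy'],c,d)
print(ctrl.sense())
E
```

```text
scene 510.86388656291575 317.35385642363036 244.404676920817 [1609.759  227.122 1045.747] [-0.75  -0.153 -0.643]
top 435.5941537831682 321.21719704464164 233.20005105836736 [ 539.66     1.477 1086.982] [ 0.045  0.019 -0.999]
wrist 354.3712420899072 319.0104314612361 234.3223817918025 [ 366.625 -541.703  372.79 ] [-0.307 -0.155 -0.939]
{'time': 0.15, 'q': array([ 1.078,  0.616, -0.013,  1.425,  0.008,  1.103, -0.04 ]), 'qvel': array([ 0.   , -0.002, -0.001, -0.005,  0.002, -0.001, -0.001]), 'joint_torque': array([  0.001, -46.966,   0.26 , -17.125,   0.01 ,   0.007,   0.   ]), 'tool_pos': array([ 292.243, -579.877,  198.089]), 'ee_rot': array([[ 0.893,  0.45 , -0.001],
       [ 0.45 , -0.893,  0.002],
       [-0.   , -0.002, -1.   ]]), 'contact_force': array([0.34 , 0.084, 0.185]), 'wrist_torque': array([0.   , 0.026, 0.002]), 'grip_force': 0.0, 'gripper_width': 85.31946404424461}
```

View pics/scene0.png

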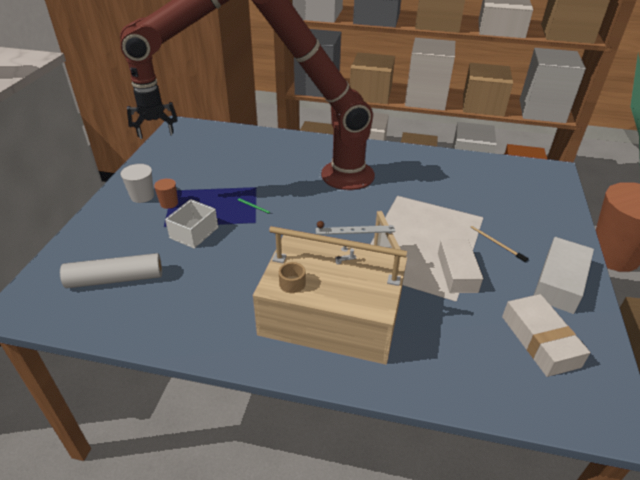

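View pics/top0.png

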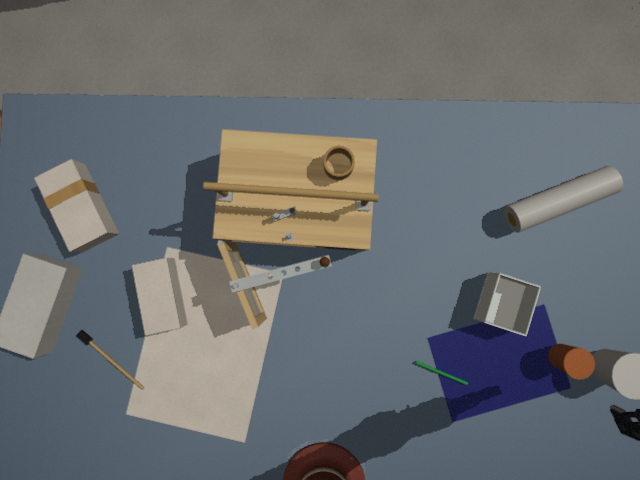

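The scene view shows the box at about (335,300), with the knob at (320,226) and the rail over its top. In the top view the bar runs from its pivot at about (235,286) to the knob at (325,262). The peg is at about (288,237), the keeper pivot at about (291,211) and the pin at about (277,216).

Run:
```python
from h import *
t=cv2.imread('pics/top0.png');s=cv2.imread('pics/scene0.png')
a=cv2.resize(t[190:330,200:390],None,fx=4,fy=4,interpolation=cv2.INTER_CUBIC)
cv2.imwrite('pics/c1.png',a)
b=cv2.resize(s[200:300,260:420],None,fx=5,fy=5,interpolation=cv2.INTER_CUBIC)
cv2.imwrite('pics/c2.png',b)
```

```text
(no output)
```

View pics/c1.png

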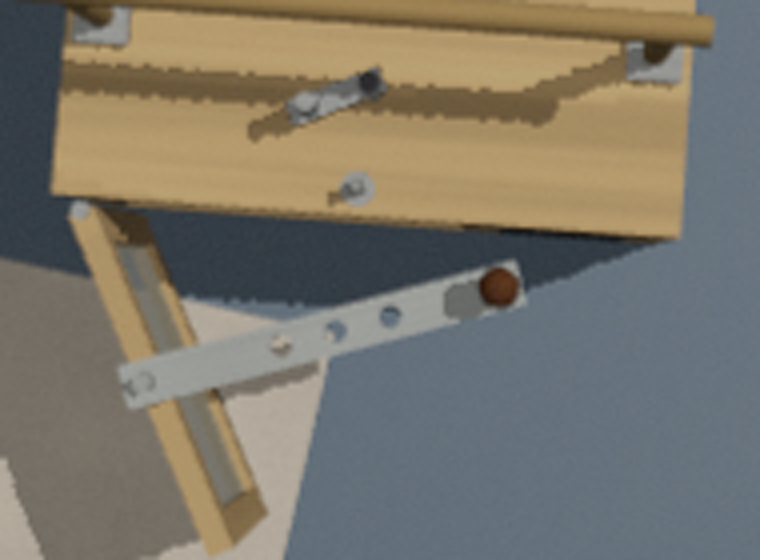

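View pics/c2.png

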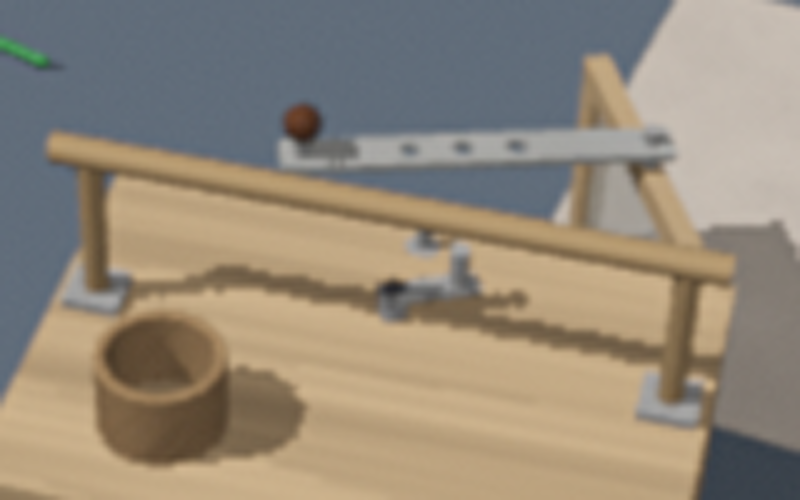

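The top crop shows the knob at (500,286), the bar pivot at (141,380), holes at (281,344), (336,331) and (390,316), the peg tip at (350,186), the keeper screw at (370,80), the pin at (303,105), the hinge at (80,211), and the front corners at (52,193) and (680,237). In the scene crop the knob is at (302,121) and the pin at (460,264).

```bash
cat > m.py <<'E'
from h import *
np.set_printoptions(precision=3,suppress=True)
T=snap('top');S=snap('scene')
t=lambda x,y:(200+(x+.5)/4-.5,190+(y+.5)/4-.5)
s=lambda x,y:(260+(x+.5)/5-.5,200+(y+.5)/5-.5)
def both(n,a,b):
    p=tri(ray(T,*t(*a)),ray(S,*s(*b)));print(n,p,'res',proj(T,p)-t(*a));return p
k=both('knob',(500,286),(302,121))
pn=both('pin',(303,105),(460,264))
pv=both('pivot',(141,380),(657,139))
h2=both('hole2',(336,331),(462,147))
kp=both('kpivot',(370,80),(392,287))
A=plane(T,*t(52,193),150);B=plane(T,*t(680,237),150)
y=(A-B)/np.linalg.norm(A-B);x=np.array([y[1],-y[0],0]);print('front len',np.linalg.norm(A-B),'yaw',np.arctan2(x[1],x[0]))
o=(A+B)/2+x*120;print('box origin front',o)
H=plane(T,*t(80,211),150);P=plane(T,*t(350,186),168);K=plane(T,*t(370,80),166.5)
for n,q,l in(('hinge',H,(-128,155)),('peg',P,(-106,5)),('kpiv',K,(-50,1.5))): print(n,q,'->origin',q-x*l[0]-y*l[1])
pvp=plane(T,*t(141,380),160)
print('pivot plane',pvp,'dist hinge',np.linalg.norm((pvp-H)[:2]),'bar angle',np.arctan2(*(k-pvp)[1::-1]),'len',np.linalg.norm((k-pvp)[:2]))
E
python3 m.py
```

```text
knob [536.973   7.932 183.779] res [-0.064  0.012]
pin [629.471 111.987 180.273] res [ 0.459 -0.08 ]
pivot [483.078 197.332 163.769] res [-0.336  0.061]
hole2 [511.34   93.886 161.368] res [ 0.224 -0.042]
kpivot [644.28   78.845 170.548] res [ 0.074 -0.013]
front len 339.58115482887695 yaw -0.04867600220311711
box origin front [693.369  75.753 150.   ]
hinge [572.365 235.646 150.   ] ->origin [692.671  74.601 150.   ]
peg [587.992  88.346 168.   ] ->origin [693.623  78.195 168.   ]
kpiv [644.711  79.343 166.5  ] ->origin [694.579  75.412 166.5  ]
pivot plane [482.993 197.42  160.   ] dist hinge 97.20332239292213 bar angle -1.2932751880156423 len 197.02612583293833
```

```bash
cat > g.py <<'E'
from h import *
from scipy.spatial.transform import Rotation as Ro
np.set_printoptions(precision=3,suppress=True)
YAW=-0.049; O=np.array([693.6,75.9,150.])
cy,sy=np.cos(YAW),np.sin(YAW)
def w(x,y,z): return O+np.array([cy*x-sy*y,sy*x+cy*y,z])
def b(p): d=np.array(p)-O; return np.array([cy*d[0]+sy*d[1],-sy*d[0]+cy*d[1],d[2]])
def rot(psi,L):  # world yaw, lean
    s,c=np.sin(psi),np.cos(psi);y=np.array([s,-c,0]);z=np.array([np.sin(L)*c,np.sin(L)*s,-np.cos(L)])
    return np.c_[np.cross(y,z),y,z]
def row(p,R,p0=None,R0=None):
    s=ctrl.sense()
    p0=s['tool_pos'] if p0 is None else p0;R0=s['ee_rot'] if R0 is None else R0
    return np.r_[R0.T@(np.array(p)-p0),Ro.from_matrix(R0.T@R).as_rotvec()]
E
python3 - <<'E'
from g import *
R=rot(-0.586,.65);k=np.array([537,7.9,182])
print('box knob',b(k))
a=k-100*R[:,2]; m=np.array([400,-250,330])
print(row([292,-580,330],ctrl.sense()['ee_rot']));print(row(m,rot(0,.3)));print(row(a,R),a)
E
```

```text
box knob [-153.081  -75.589   32.   ]
[  -0.269   -0.426 -131.567    0.       0.       0.   ]
[ 244.694 -246.509 -131.271   -0.071    0.295    0.463]
[ 453.143 -467.652  -62.613   -0.343    0.589    1.014] [486.578  41.369 261.608]
```

{"op": "send_rows", "data": {"series": [[0,0,-62,0,0,0],[0,0,-125,0,0,0.1],[40,-40,-131,0,0.1,0.2],[80,-80,-131,0,0.15,0.3],[120,-120,-131,-0.03,0.2,0.4],[160,-160,-131,-0.06,0.25,0.45],[200,-200,-131,-0.07,0.3,0.5],[240,-240,-131,-0.1,0.35,0.6],[280,-285,-131,-0.15,0.4,0.7],[320,-325,-125,-0.2,0.45,0.8]], "claw": -1}}

```text
time: 1.5
tool_pos: [421.8, -176.1, 326.0]
ee_rot: [[0.866, -0.297, 0.403], [-0.264, -0.955, -0.137], [0.426, 0.012, -0.905]]
contact_force: [0.9, -0.6, -0.1]
gripper_width: 85.4
grip_force: 0.0
```

Run:
```python
from g import *
R=rot(-0.586,.65);k=np.array([537,7.9,182])
s=ctrl.sense();print(s['q'],s['tool_pos'],s['time'],row(k-100*R[:,2],R))
```

```text
[ 0.583 -0.025 -0.218  2.081 -0.035  0.646 -1.483] [ 421.794 -176.144  325.972] 1.5 [ -28.757 -227.692   54.597   -0.137    0.207    0.25 ]
```

{"op": "send_rows", "data": {"series": [[-5,-40,5,0,0,0],[-10,-85,15,-0.03,0.05,0.06],[-15,-130,25,-0.06,0.1,0.12],[-20,-175,38,-0.1,0.15,0.18],[-29,-228,55,-0.137,0.207,0.25],[-29,-228,55,-0.137,0.207,0.25],[-29,-228,55,-0.137,0.207,0.25]]}}

```text
time: 2.38
tool_pos: [463.9, -58.6, 254.2]
ee_rot: [[0.783, -0.48, 0.397], [-0.419, -0.877, -0.234], [0.46, 0.017, -0.888]]
contact_force: [0.9, -1.2, -0.3]
gripper_width: 85.9
grip_force: 0.0
```

Run:
```python
from g import *
R=rot(-0.586,.65);k=np.array([537,7.9,182])
s=ctrl.sense();print(s['q'],s['tool_pos'],s['time'],row(k-100*R[:,2],R))
W=snap('wrist','w1');print(proj(W,k))
```

```text
[-0.542  0.098  0.458  2.217  0.503  0.494 -2.566] [463.853 -58.573 254.228] 2.375 [-20.724 -98.442 -20.95   -0.031   0.171   0.081]
[192.917 233.721]
```

View pics/w1.png

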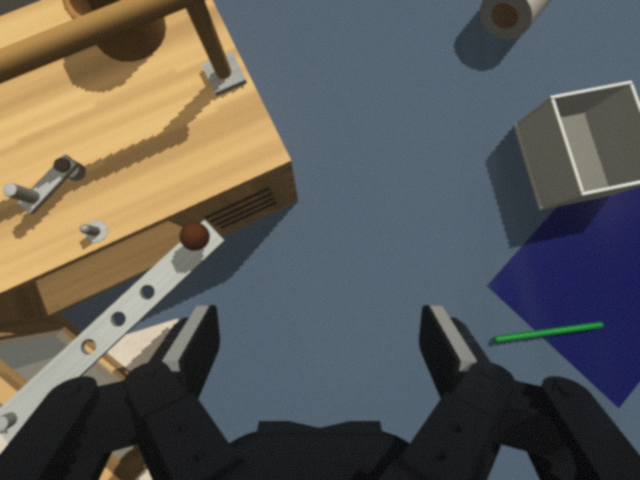

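The wrist view has the knob at (194,236), against a predicted (193,234), so the estimate is good. Joint 7 is close to its limit, so I'll turn the hand half round, which gives the same grasp.

{"op": "send_rows", "data": {"series": [[0,0,-20,0,0,-0.18],[0,0,-40,0,0,-0.36],[0,0,-40,0,0,-0.54],[0,0,-40,0,0,-0.72],[0,0,-40,0,0,-0.9],[0,0,-40,0,0,-1.08],[0,0,-40,0,0,-1.26],[0,0,-40,0,0,-1.44],[0,0,-40,0,0,-1.6],[0,0,-40,0,0,-1.6]]}}

```text
time: 3.68
tool_pos: [447.7, -49.5, 290.1]
ee_rot: [[0.457, 0.796, 0.396], [0.889, -0.394, -0.233], [-0.03, 0.459, -0.888]]
contact_force: [-0.0, 0.3, -0.4]
gripper_width: 84.9
grip_force: 0.0
```

{"op": "send_rows", "data": {"series": [[0,0,0,0,0,-0.18],[0,0,0,0,0,-0.36],[0,0,0,0,0,-0.54],[0,0,0,0,0,-0.72],[0,0,0,0,0,-0.9],[0,0,0,0,0,-1.08],[0,0,0,0,0,-1.26],[0,0,0,0,0,-1.44],[0,0,0,0,0,-1.5],[0,0,0,0,0,-1.5]]}}

```text
time: 4.92
tool_pos: [447.9, -49.2, 289.9]
ee_rot: [[-0.762, 0.513, 0.396], [0.456, 0.859, -0.233], [-0.46, 0.003, -0.888]]
contact_force: [1.3, 0.9, 0.5]
gripper_width: 85.3
grip_force: 0.0
```

```bash
cat >> g.py <<'E'
def rotf(psi,L): return rot(psi,L)@np.diag([-1.,-1,1])
E
python3 - <<'E'
from g import *
R=rotf(-0.586,.65);k=np.array([537,7.9,182])
s=ctrl.sense();print(s['q'],s['tool_pos'],s['time'],row(k-100*R[:,2],R))
E
```

```text
[-0.499  0.014  0.343  2.176  0.507  0.636  0.511] [447.859 -49.199 289.931] 4.925 [24.866 97.523 19.359  0.028 -0.172  0.039]
```

{"op": "send_rows", "data": {"series": [[10,40,5,0,-0.05,0.01],[20,80,15,0.02,-0.1,0.03],[25,97.5,19,0.028,-0.172,0.039],[25,97.5,19,0.028,-0.172,0.039],[25,97.5,19,0.028,-0.172,0.039],[25,97.5,19,0.028,-0.172,0.039]]}}

```text
time: 5.68
tool_pos: [486.3, 40.2, 262.3]
ee_rot: [[-0.663, 0.554, 0.504], [0.441, 0.833, -0.335], [-0.605, 0.0, -0.796]]
contact_force: [0.2, -0.8, 0.5]
gripper_width: 85.6
grip_force: 0.0
```

```bash
cat > kn.py <<'E'
from g import *
def blob(s,g,r=60):
    im=s['image'].astype(int);hs=cv2.cvtColor(s['image'],cv2.COLOR_RGB2HSV)
    m=((hs[...,0]<14)&(hs[...,1]>120)&(hs[...,2]>35)&(hs[...,2]<150)).astype(np.uint8)
    z=np.zeros_like(m);u,v=map(int,g);cv2.circle(z,(u,v),r,1,-1);m&=z
    n,l,st,c=cv2.connectedComponentsWithStats(m)
    if n<2:return None
    i=1+np.argmax(st[1:,4]);return st[i,:2]+(st[i,2:4]-1)/2,st[i]
if __name__=='__main__':
    k=np.array([537,7.9,182]);R=rotf(-0.586,.65)
    W=snap('wrist','w2');T=snap('top');S=snap('scene')
    out=[]
    for n,s,r in(('W',W,60),('T',T,15),('S',S,15)):
        bb=blob(s,proj(s,k),r);print(n,proj(s,k),bb)
        if bb is not None: out.append((n,ray(s,*bb[0])))
    for i in range(len(out)):
        for j in range(i): print(out[i][0],out[j][0],tri(out[i][1],out[j][1]))
    s=ctrl.sense();print(s['q'],s['tool_pos'],row(k+15*R[:,2],R))
E
python3 kn.py
```

```text
W [321.401 221.863] (array([320., 219.]), array([308, 207,  25,  25, 370], dtype=int32))
T [324.583 261.122] (array([324., 261.]), array([320, 257,   9,   9,  61], dtype=int32))
S [319.927 224.317] (array([320. , 224.5]), array([318, 222,   5,   6,  24], dtype=int32))
T W [536.584   8.183 179.492]
S W [535.286   7.72  180.051]
S T [537.322   8.656 181.743]
[-0.733  0.168  0.255  2.21   0.945  0.658 -0.242] [486.269  40.798 262.099] [  0.362   0.595 115.355   0.      0.      0.   ]
```

{"op": "send_rows", "data": {"series": [[1,0.5,40,0,0,0],[1.5,0.5,75,0,0,0],[1.5,0.5,100,0,0,0],[1.5,0.5,115,0,0,0],[1.5,0.5,115,0,0,0],[1.5,0.5,115,0,0,0]]}}

```text
time: 6.58
tool_pos: [543.5, 4.6, 169.6]
ee_rot: [[-0.665, 0.551, 0.505], [0.438, 0.835, -0.334], [-0.605, -0.0, -0.796]]
contact_force: [0.9, -0.0, 0.1]
gripper_width: 85.2
grip_force: 0.0
```

{"op": "send_rows", "data": {"series": [[0,0,0,0,0,0],[0,0,0,0,0,0],[0,0,0,0,0,0],[0,0,0,0,0,0],[0,0,0,0,0,0],[0,0,0,0,0,0]], "claw": 1}}

```text
time: 7.32
tool_pos: [543.4, 4.5, 169.1]
ee_rot: [[-0.665, 0.551, 0.505], [0.438, 0.835, -0.334], [-0.605, -0.001, -0.796]]
contact_force: [-0.1, -0.4, 0.8]
gripper_width: 0.1
grip_force: 0.0
```

Run:
```python
from g import *
s=ctrl.sense();print(s['q'],s['tool_pos'],s['contact_force'],s['gripper_width'],s['grip_force'], s['tool_pos']-15*s['ee_rot'][:,2])
snap('wrist','w3')
```

```text
[-0.661  0.417  0.411  2.254  1.358  0.34  -0.602] [543.439   4.496 169.052] [-0.103 -0.414  0.786] 0.11726084294756933 0.0 [535.871   9.507 180.994]
```

View pics/w3.png

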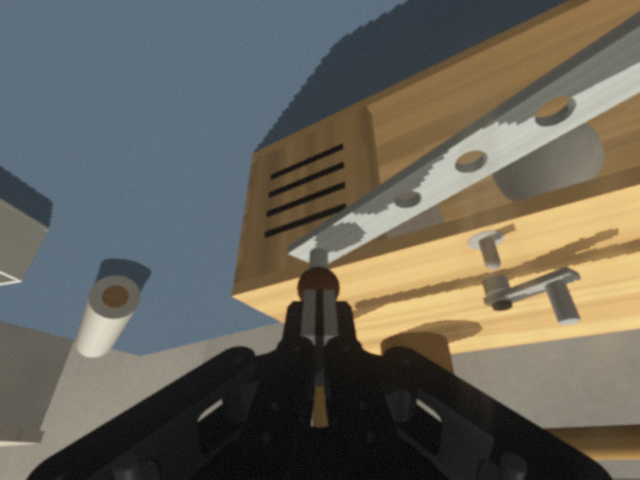

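The fingers shut to 0 mm with the ball just past their tips at (318,283), so they either missed it or squeezed it out. I'll find the knob again.

Run:
```python
from g import *
from kn import blob
W=snap('wrist');T=snap('top');S=snap('scene');s=ctrl.sense();R=s['ee_rot'];p=s['tool_pos']
for d in(0,-15,-30): print('axis',d,proj(W,p+d*R[:,2]))
k=np.array([536.5,8.2,180.5])
for n,c in(('W',W),('T',T),('S',S)):
    print(n,proj(c,k),blob(c,proj(c,k),60 if n=='W' else 14), 'depth',(c['W'][:3,:3]@k+c['W'][:3,3])[2])
a=cv2.resize(T['image'][230:310,210:350],None,fx=5,fy=5,interpolation=cv2.INTER_CUBIC)
cv2.imwrite('pics/t2.png',a[:,:,::-1])
```

```text
axis 0 [320.202 277.142]
axis -15 [320.267 290.198]
axis -30 [320.342 305.488]
W [318.843 290.327] (array([318.5, 284. ]), array([299, 268,  40,  33, 486], dtype=int32)) depth 181.17450785971613
T [324.439 261.358] (array([324. , 260.5]), array([320, 257,   9,   8,  48], dtype=int32)) depth 904.6000378142129
S [320.066 224.653] (array([320. , 224.5]), array([318, 222,   5,   6,  24], dtype=int32)) depth 1394.8124775218753
```

View pics/t2.png

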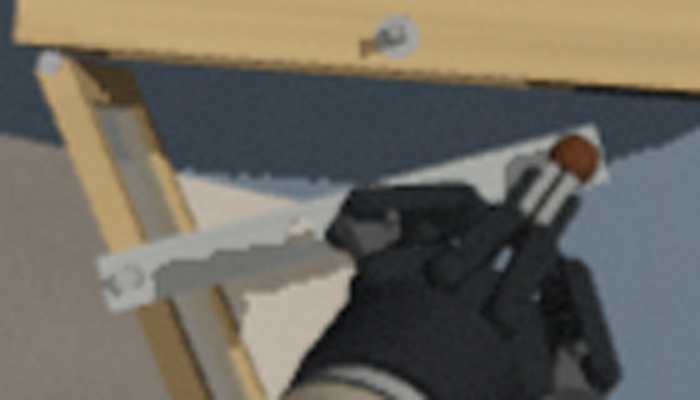

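Run:
```python
from g import *
W=snap('wrist');T=snap('top');s=ctrl.sense();R=s['ee_rot'];p=s['tool_pos']
for tv in((323.2,264.0),(323.8,262.8)):
    q=tri(ray(W,319,290),ray(T,*tv));print(q,R.T@(q-p),proj(W,q))
C=-W['W'][:3,:3].T@W['W'][:3,3];print('cam in tool',R.T@(C-p), R.T@ray(W,320,240)[1])
for x in(-11,0,11):
    print(x,[proj(W,p+R@np.array([x,0,z])).round() for z in(0,-15,-30)],'open',proj(W,p+R@np.array([x,42.5,-13])).round())
# knob before/after in w2-type frames
im=W['image'];print('column colours u=319:',[(v,im[v,319].tolist()) for v in range(262,312,4)])
```

```text
[531.299  11.084 183.05 ] [  2.501  -1.238 -19.465] [317.891 289.994]
[533.686   9.741 181.794] [  1.086  -1.043 -16.812] [318.305 289.996]
cam in tool [  85.738   -0.49  -175.636] [-0.343  0.002  0.94 ]
-11 [array([320., 295.]), array([320., 309.]), array([320., 326.])] open [402. 307.]
0 [array([320., 277.]), array([320., 290.]), array([320., 306.])] open [403. 288.]
11 [array([320., 259.]), array([320., 270.]), array([320., 284.])] open [405. 269.]
column colours u=319: [(262, [80, 82, 74]), (266, [67, 62, 56]), (270, [48, 33, 22]), (274, [43, 28, 17]), (278, [50, 34, 23]), (282, [53, 38, 24]), (286, [58, 39, 27]), (290, [37, 28, 20]), (294, [34, 26, 19]), (298, [34, 28, 22]), (302, [33, 26, 20]), (306, [31, 25, 21]), (310, [30, 25, 19])]
```

By ray geometry, the open tips in w1 and the shut tips in w3 both lie about 36 mm farther back along the tool axis than the reported TCP suggests, and the top view agrees. The hand therefore stopped short of the ball. I'll open the fingers and advance in steps while watching the force.

{"op": "send_rows", "data": {"series": [[0,0,0,0,0,0],[0,0,0,0,0,0],[0,0,0,0,0,0],[0,0,0,0,0,0],[0,0,0,0,0,0],[0,0,10,0,0,0],[0,0,18,0,0,0],[0,0,18,0,0,0]], "claw": -1}}

```text
time: 8.62
tool_pos: [552.5, -1.8, 154.4]
ee_rot: [[-0.665, 0.551, 0.504], [0.437, 0.835, -0.335], [-0.605, -0.002, -0.796]]
contact_force: [0.9, -0.4, -0.2]
gripper_width: 85.8
grip_force: 0.0
```

{"op": "send_rows", "data": {"series": [[0,0,6,0,0,0],[0,0,12,0,0,0],[0,0,18,0,0,0],[0,0,18,0,0,0]]}}

```text
time: 9.12
tool_pos: [561.6, -7.6, 140.4]
ee_rot: [[-0.665, 0.551, 0.504], [0.438, 0.835, -0.334], [-0.605, -0.001, -0.796]]
contact_force: [-0.2, 0.2, -0.1]
gripper_width: 85.5
grip_force: 0.0
```

{"op": "send_rows", "data": {"series": [[0,0,0,0,0,0],[0,0,0,0,0,0],[0,0,0,0,0,0],[0,0,0,0,0,0],[0,0,0,0,0,0],[0,0,0,0,0,0]], "claw": 1}}

```text
time: 9.88
tool_pos: [561.7, -7.4, 140.5]
ee_rot: [[-0.665, 0.551, 0.505], [0.438, 0.835, -0.334], [-0.605, -0.001, -0.796]]
contact_force: [0.0, -1.0, 0.3]
gripper_width: 18.6
grip_force: 58.5
```

Run:
```python
from g import *
from kn import blob
s=ctrl.sense();print(s['q'],s['tool_pos'],s['contact_force'],s['gripper_width'],s['grip_force'], s['time'])
k=np.array([536.5,8.2,180.5]);print('knob in tool',s['ee_rot'].T@(k-s['tool_pos']))
for n in('top','scene'):
    c=snap(n,'g_'+n);print(n,proj(c,k),blob(c,proj(c,k),14))
```

```text
[-0.627  0.5    0.44   2.25   1.608  0.274 -0.841] [561.732  -7.413 140.481] [ 0.05  -0.962  0.314] 18.55212078962676 58.49737823009491 9.875
knob in tool [ -0.606  -0.897 -49.808]
top [324.439 261.358] (array([324.5, 261. ]), array([320, 257,  10,   9,  63], dtype=int32))
scene [320.066 224.653] (array([318., 223.]), array([316, 220,   5,   7,  24], dtype=int32))
```

The fingers hold the ball at 18.6 mm, less than its 22 mm diameter, so the tips are about 6 mm short of its centre. I'll open and go 14 mm deeper.

{"op": "send_rows", "data": {"series": [[0,0,0,0,0,0],[0,0,0,0,0,0],[0,0,0,0,0,0],[0,0,0,0,0,0],[0,0,5,0,0,0],[0,0,10,0,0,0],[0,0,14,0,0,0],[0,0,14,0,0,0]], "claw": -1}}

```text
time: 10.98
tool_pos: [568.7, -12.4, 129.1]
ee_rot: [[-0.665, 0.551, 0.504], [0.438, 0.835, -0.334], [-0.605, -0.002, -0.796]]
contact_force: [-0.0, 0.1, 0.6]
gripper_width: 85.8
grip_force: 0.0
```

{"op": "send_rows", "data": {"series": [[0,0,0,0,0,0],[0,0,0,0,0,0],[0,0,0,0,0,0],[0,0,0,0,0,0],[0,0,0,0,0,0],[0,0,0,0,0,0]], "claw": 1}}

```text
time: 11.72
tool_pos: [568.8, -12.3, 129.5]
ee_rot: [[-0.665, 0.551, 0.505], [0.438, 0.835, -0.334], [-0.605, -0.001, -0.796]]
contact_force: [-0.4, -0.3, -0.8]
gripper_width: 19.1
grip_force: 57.8
```

Run:
```python
from g import *
from kn import blob
s=ctrl.sense();print(s['q'],s['tool_pos'],s['contact_force'],s['gripper_width'],s['grip_force'], s['time'])
k=np.array([536.5,8.2,180.5]);print('knob in tool',s['ee_rot'].T@(k-s['tool_pos']))
for n in('top','scene'):
    c=snap(n,'g2_'+n);print(n,proj(c,k),blob(c,proj(c,k),14))
W=snap('wrist','w4')
```

```text
[-0.591  0.527  0.415  2.245  1.714  0.275 -0.942] [568.813 -12.343 129.45 ] [-0.356 -0.333 -0.832] 19.125528673371235 57.80499933287501 11.725
knob in tool [ -0.442  -0.714 -63.808]
top [324.439 261.358] (array([323.5, 262. ]), array([319, 258,  10,   9,  65], dtype=int32))
scene [320.066 224.653] (array([318.5, 223.5]), array([316, 221,   6,   6,  20], dtype=int32))
```

View pics/w4.png

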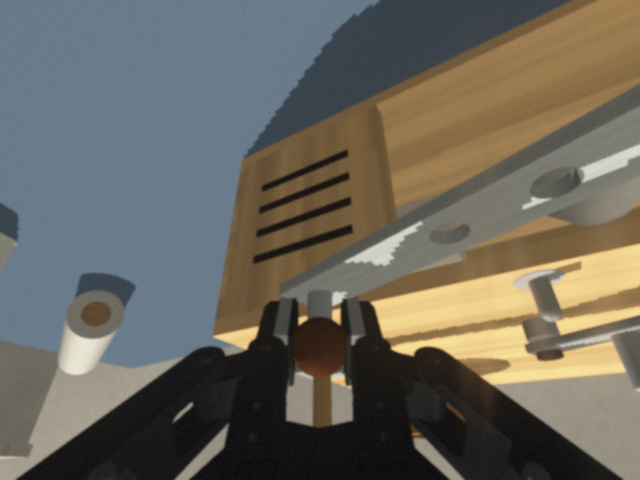

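The ball is at (320,347), well inside the pads, with the tips at about v=303. That is a little deeper than needed, so I'll back off 7 mm for clearance and re-grip.

{"op": "send_rows", "data": {"series": [[0,0,0,0,0,0],[0,0,0,0,0,0],[0,0,0,0,0,0],[0,0,-7,0,0,0],[0,0,-7,0,0,0]], "claw": 0}}

```text
time: 12.5
tool_pos: [565.1, -9.5, 135.0]
ee_rot: [[-0.665, 0.55, 0.505], [0.438, 0.835, -0.333], [-0.605, -0.001, -0.796]]
contact_force: [-0.1, 0.3, -0.1]
gripper_width: 42.7
grip_force: 0.0
```

{"op": "send_rows", "data": {"series": [[0,0,0,0,0,0],[0,0,0,0,0,0],[0,0,0,0,0,0],[0,0,0,0,0,0],[0,0,0,0,0,0]], "claw": 1}}

```text
time: 13.12
tool_pos: [565.2, -10.0, 134.9]
ee_rot: [[-0.665, 0.551, 0.505], [0.438, 0.835, -0.334], [-0.605, -0.001, -0.796]]
contact_force: [0.2, -0.5, 0.9]
gripper_width: 18.9
grip_force: 58.5
```

```bash
cat > plan.py <<'E'
from g import *
from scipy.optimize import fsolve
# box frame kinematics
def piv(q): return np.array([-128-100*np.sin(q),155-100*np.cos(q)])
peg=np.array([-106.,5.])
def knob(q,phi,aim=peg,ang=None):
    p=piv(q);a=ang if ang is not None else np.arctan2(*(aim-p)[::-1])
    r=195*np.cos(phi)-24.5*np.sin(phi)
    return np.r_[p+r*np.array([np.cos(a),np.sin(a)]),5.5+195*np.sin(phi)+24.5*np.cos(phi)],a
def hole(q,a,phi): return piv(q)+(105*np.cos(phi)+1.5*np.sin(phi))*np.array([np.cos(a),np.sin(a)])
def qfor(phi): # door angle so hole2 stands over peg
    return fsolve(lambda q:np.linalg.norm(peg-piv(q[0]))-(105*np.cos(phi)+1.5*np.sin(phi)),.6)[0]
def inv(kb): # from knob box pos -> q,a,phi
    f=lambda v:knob(v[0],v[1],ang=v[2])[0]-kb
    return fsolve(f,[.8,.05,-1.0])
E
python3 - <<'E'
from plan import *
s=ctrl.sense();R=s['ee_rot'];p=s['tool_pos'];print(s['gripper_width'],s['grip_force'],s['contact_force'],s['q'],s['time'])
k=np.array([536.5,8.2,180.5]);kt=R.T@(k-p);print('kt',kt,b(k),inv(b(k)))
q0=1.15
for n,phi in(('lift',None),('over',.22),('flat',0)):
    if phi is None: continue
    q=qfor(phi);kb,a=knob(q,phi);print(n,q,a,kb,w(*kb))
print(knob(inv(b(k))[0],.22,ang=inv(b(k))[2]))
E
```

```text
18.94912955566008 58.54064807295799 [ 0.179 -0.513  0.881] [-0.613  0.514  0.435  2.248  1.663  0.27  -0.894] 13.125
kt [ -0.517  -0.673 -56.89 ] [-153.595  -75.314   30.5  ] [ 1.094  0.003 -1.24 ]
over 0.593109037394153 -0.710937149705883 [-43.746 -48.611  71.964] [647.526  29.49  221.964]
flat 0.6152671981454694 -0.708688743893761 [-37.671 -53.575  30.   ] [653.351  24.234 180.   ]
(array([-156.834,  -65.87 ,   71.964]), np.float64(-1.240415160445191))
```

```bash
cat >> plan.py <<'E'
KT=np.array([-.5,-.7,-56.9])
def pose(q,a,phi,L,kt=KT):
    kb,_=knob(q,phi,ang=a);R=rotf(YAW+a+.7087,L);return w(*kb)-R@kt,R
E
python3 - <<'E'
from plan import *
p0,R0=pose(1.094,-1.24,0,.65)
for ph in(.06,.12,.18,.22): print((row(*pose(1.094,-1.24,ph,.65),p0,R0)).round(3).tolist())
p0,R0=pose(1.094,-1.24,.22,.65);qe,ae=qfor(.22),-.711
for t in np.linspace(.1,1,10):
    T=3*t*t-2*t**3
    print((row(*pose(1.094+(qe-1.094)*T,-1.24+(ae+1.24)*T,.22,.65+.05*T),p0,R0)).round(3).tolist())
E
```

```text
[-5.95, 1.185, -10.11, 0.0, 0.0, 0.0]
[-11.401, 2.822, -20.435, 0.0, 0.0, 0.0]
[-16.333, 4.905, -30.94, 0.0, 0.0, 0.0]
[-19.324, 6.539, -38.023, 0.0, 0.0, 0.0]
[-2.424, 1.858, 1.783, -0.009, -0.001, -0.012]
[-8.888, 7.124, 6.534, -0.033, -0.005, -0.044]
[-18.088, 15.461, 13.286, -0.07, -0.011, -0.091]
[-28.697, 26.468, 21.054, -0.114, -0.018, -0.147]
[-39.481, 39.482, 28.927, -0.163, -0.025, -0.209]
[-49.409, 53.494, 36.146, -0.212, -0.032, -0.27]
[-57.728, 67.175, 42.165, -0.257, -0.039, -0.325]
[-63.968, 78.967, 46.657, -0.295, -0.044, -0.371]
[-67.878, 87.216, 49.456, -0.321, -0.048, -0.402]
[-69.25, 90.302, 50.436, -0.331, -0.049, -0.413]
```

{"op": "send_rows", "data": {"series": [[-3,0.6,-5,0,0,0],[-6,1.2,-10,0,0,0],[-11.4,2.8,-20.4,0,0,0],[-16.3,4.9,-31,0,0,0],[-19.3,6.5,-38,0,0,0],[-19.3,6.5,-38,0,0,0]]}}

```text
time: 13.88
tool_pos: [561.2, -0.5, 176.1]
ee_rot: [[-0.667, 0.55, 0.503], [0.436, 0.835, -0.335], [-0.604, -0.004, -0.797]]
contact_force: [-0.4, -0.7, -3.2]
gripper_width: 18.6
grip_force: 60.5
```

```bash
cat > chk.py <<'E'
from plan import *
from kn import blob
def chk(name=None):
    s=ctrl.sense();kw=s['tool_pos']+s['ee_rot']@KT
    print('t',s['time'],'F',s['contact_force'],'w',s['gripper_width'],s['grip_force'],'q',s['q']);print('knob by tool',b(kw),inv(b(kw)))
    o={}
    for n in('top','scene'):
        c=snap(n);r=blob(c,proj(c,kw),18);print(n,proj(c,kw),None if r is None else r)
        if r: o[n]=ray(c,*r[0])
    if len(o)==2:
        k=tri(o['top'],o['scene']);print('knob by cams',k,b(k),inv(b(k)))
    return s
if __name__=='__main__': chk()
E
python3 chk.py
```

```text
t 13.875 F [-0.362 -0.673 -3.203] w 18.568729187610334 60.51142984768376 q [-0.643  0.422  0.425  2.207  1.251  0.331 -0.463]
knob by tool [-158.056  -66.029   71.757] [ 1.097  0.219 -1.247]
top [319.452 263.345] (array([317.5, 265. ]), array([313, 261,  10,   9,  71], dtype=int32))
scene [324.066 212.171] (array([322.5, 211. ]), array([321, 209,   4,   5,  14], dtype=int32))
knob by cams [530.085  17.241 223.887] [-160.445  -66.598   73.887] [ 1.091  0.23  -1.26 ]
```

{"op": "send_rows", "data": {"series": [[-2.4,1.9,1.8,-0.009,0,-0.012],[-8.9,7.1,6.5,-0.033,-0.005,-0.044],[-18.1,15.5,13.3,-0.07,-0.011,-0.091],[-28.7,26.5,21,-0.114,-0.018,-0.147],[-39.5,39.5,29,-0.163,-0.025,-0.209],[-49.4,53.5,36.1,-0.212,-0.032,-0.27],[-57.7,67.2,42.2,-0.257,-0.039,-0.325],[-64,79,46.7,-0.295,-0.044,-0.371],[-69.2,90.3,50.4,-0.331,-0.049,-0.413],[-69.2,90.3,50.4,-0.331,-0.049,-0.413]]}}

```text
time: 15.22
tool_pos: [683.9, 25.8, 177.8]
ee_rot: [[-0.764, 0.057, 0.642], [0.042, 0.998, -0.038], [-0.643, -0.002, -0.766]]
contact_force: [-0.8, -1.3, -3.5]
gripper_width: 19.1
grip_force: 59.3
```

{"op": "send_rows", "data": {"series": [[0,0,0,0,0,0],[0,0,0,0,0,0]]}}

```text
time: 15.48
tool_pos: [683.0, 28.1, 178.1]
ee_rot: [[-0.765, 0.054, 0.642], [0.04, 0.999, -0.036], [-0.643, -0.001, -0.766]]
contact_force: [-1.0, -1.6, -2.8]
gripper_width: 18.9
grip_force: 59.4
```

Run:
```python
from chk import *
s=chk();print(s['tool_pos'])
q=qfor(.22);p,R=pose(q,-.711,.22,.7);print('remaining',row(p,R))
T=snap('top','top3');W=snap('wrist','w5')
a=T['image'][190:330,200:350];a=cv2.resize(a,None,fx=3,fy=3,interpolation=cv2.INTER_CUBIC)
c=W['image'][100:480,200:550]
h=max(a.shape[0],c.shape[0]);pad=lambda i:np.vstack([i,np.zeros((h-i.shape[0],i.shape[1],3),np.uint8)])
cv2.imwrite('pics/m3.png',np.hstack([pad(a),pad(c)])[:,:800,::-1])
```

```text
t 15.475 F [-0.97  -1.578 -2.833] w 18.862326552006238 59.382345100311795 q [-0.149  0.482  0.025  2.055  2.236  0.137 -0.816]
knob by tool [-44.434 -48.727  71.988] [ 0.598  0.22  -0.714]
top [314.847 205.867] (array([314. , 208.5]), array([310, 204,   9,  10,  67], dtype=int32))
scene [319.285 239.424] (array([319.5, 242. ]), array([319, 242,   2,   1,   2], dtype=int32))
knob by cams [643.069  30.36  210.585] [-48.24  -47.96   60.585] [ 0.669  0.159 -0.721]
[683.033  28.1   178.099]
remaining [-0.392 -0.066  0.526 -0.002 -0.001 -0.001]
```

View pics/m3.png

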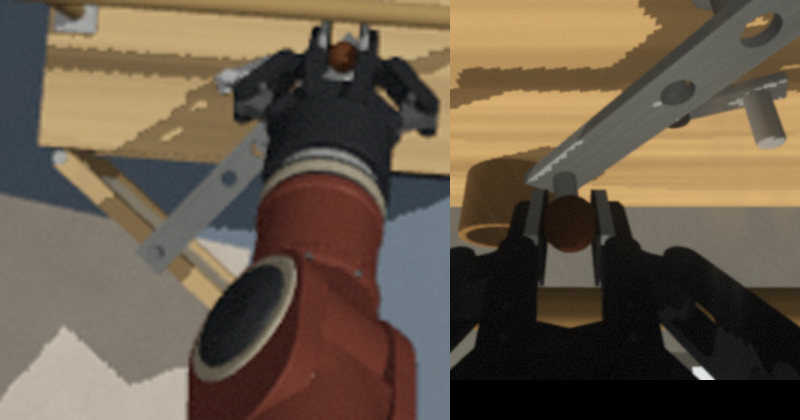

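The left half, from the top view, shows the door drawn in, the pivot at (158,252) and holes at (229,178) and (259,147). The right half, from the wrist, shows the ball at (570,222) held well in the pads and holes at (677,93) and (760,28). I'll compute where the middle hole sits relative to the peg.

Run:
```python
from chk import *
T=snap('top');W=snap('wrist')
tp=lambda x,y:(200+(x+.5)/3-.5,190+(y+.5)/3-.5)
wp=lambda x,y:(x-250,y+100)
print('pivot',b(plane(T,*tp(158,252),160.5)),'exp',piv(.598))
h=lambda d,phi=.22:150+9.+ (d)*np.sin(phi)
for n,d,t,wv in(('h1',75,(229,178),None),('h2',105,(259,147),(760,28)),('h3',135,None,(677,93))):
    e=piv(.598)+d*np.cos(.22)*np.array([np.cos(-.714),np.sin(-.714)])
    print(n,'exp',e, 'top',b(plane(T,*tp(*t),h(d))) if t else '', 'wr',b(plane(W,*wp(*wv),h(d))) if wv else '')
print('peg in wrist',proj(W,w(-106,5,18)),proj(W,w(-106,5,0)))
print('tri h2',b(tri(ray(T,*tp(259,147)),ray(W,*wp(760,28)))))
print('knob W',proj(W,w(-44.4,-48.7,72)))
```

```text
pivot [-190.535   75.771   10.5  ] exp [-184.299   72.354]
h1 exp [-128.984   24.423] top [-135.018   27.79    25.367] wr 
h2 exp [-106.858    5.25 ] top [-112.208    7.849   31.914] wr [-117.284    5.668   31.914]
h3 exp [-84.732 -13.922] top  wr [-96.483 -12.977  38.461]
peg in wrist [480.235 124.566] [468.33   88.634]
tri h2 [-112.282    8.795   26.752]
knob W [316.137 341.249]
```

Run:
```python
from chk import *
T=snap('top');W=snap('wrist');s=ctrl.sense()
g=(320,322);r=blob(W,g,45);print(r)
t=blob(T,(314,208),15)[0]
for uv in(g,r[0] if r else g):
    k=tri(ray(T,*t),ray(W,*uv));print(k,b(k),s['ee_rot'].T@(k-s['tool_pos']),inv(b(k)))
    v=inv(b(k));print('hole2',hole(v[0],v[2],v[1]))
```

```text
(array([323. , 331.5]), array([303, 312,  41,  40, 725], dtype=int32))
[642.199  31.698 215.692] [-49.174 -46.666  65.692] [  7.365   1.024 -55.18 ] [ 0.668  0.186 -0.719]
hole2 [-112.114    8.399]
[641.792  32.222 219.527] [-49.607 -46.163  69.527] [  5.23    1.522 -58.396] [ 0.662  0.207 -0.718]
hole2 [-111.897    8.298]
```

```bash
cat > kk.py <<'E'
from chk import *
def cur():
    T=snap('top');W=snap('wrist');s=ctrl.sense()
    t=blob(T,proj(T,s['tool_pos']+s['ee_rot']@[6,1,-57]),14)[0];wv=blob(W,proj(W,s['tool_pos']+s['ee_rot']@[6,1,-57]),45)
    k=tri(ray(T,*t),ray(W,*wv[0]));v=inv(b(k));hl=hole(v[0],v[2],v[1])
    print('t',s['time'],'F',s['contact_force'],'w',s['gripper_width']);print('blob',wv[1],'kt',s['ee_rot'].T@(k-s['tool_pos']),'knob',b(k),'q,phi,a',v,'hole2-peg',hl-peg)
    return s,k,v
def to(phi,s,k):
    q=qfor(phi);kb,a=knob(q,phi);d=w(*kb)-k;print('to',phi,'a',a,'box d',kb-b(k),'row',s['ee_rot'].T@d)
if __name__=='__main__':
    s,k,v=cur()
    for ph in(v[1],.1,.05,0): to(ph,s,k)
E
python3 kk.py
```

```text
t 15.975 F [-0.5   -0.821 -3.144] w 19.401517606808582
blob [303 310  41  42 717] kt [  5.437   1.049 -57.986] knob [-49.477 -46.662  69.042] q,phi,a [ 0.66   0.204 -0.72 ] hole2-peg [-5.764  2.977]
to 0.20424378926191927 a -0.7105690836604002 box d [ 6.281 -2.382  0.   ] row [-4.815 -2.355  4.048]
to 0.1 a -0.70903120763766 box d [  9.475  -4.954 -19.697] row [ 5.403 -4.904 21.191]
to 0.05 a -0.708739120538147 box d [ 10.731  -5.998 -29.327] row [10.633 -5.938 29.375]
to 0 a -0.708688743893761 box d [ 11.806  -6.914 -39.042] row [16.057 -6.844 37.507]
```

{"op": "send_rows", "data": {"series": [[-2.5,-1.2,2,0,0,0],[-5,-2.4,4.2,0,0,0],[-5,-2.4,4.2,0,0,0],[-5,-2.4,4.2,0,0,0]]}}

```text
time: 16.48
tool_pos: [690.4, 24.6, 178.7]
ee_rot: [[-0.763, 0.055, 0.644], [0.041, 0.998, -0.036], [-0.645, -0.001, -0.764]]
contact_force: [-0.7, -1.0, -4.3]
gripper_width: 18.9
grip_force: 59.5
```

```bash
python3 kk.py
```

```text
t 16.575 F [-1.652 -2.269 -3.715] w 18.71811089232581
blob [304 307  40  45 721] kt [  5.613   0.906 -57.352] knob [-42.142 -49.954  68.876] q,phi,a [ 0.583  0.203 -0.711] hole2-peg [ 1.073 -0.829]
to 0.20335277877796692 a -0.7105494999686776 box d [-1.024  0.886  0.   ] row [ 0.786  0.881 -0.663]
to 0.1 a -0.70903120763766 box d [  2.14   -1.662 -19.531] row [10.943 -1.628 16.322]
to 0.05 a -0.708739120538147 box d [  3.396  -2.706 -29.161] row [16.184 -2.654 24.5  ]
to 0 a -0.708688743893761 box d [  4.471  -3.621 -38.876] row [21.619 -3.553 32.626]
```

{"op": "send_rows", "data": {"series": [[3,0,4,0,0,0],[6,-0.7,9,0,0,0],[9,-1.3,13,0,0,0],[11,-1.6,16.3,0,0,0],[11,-1.6,16.3,0,0,0]]}}

```text
time: 17.2
tool_pos: [692.1, 23.7, 158.7]
ee_rot: [[-0.764, 0.055, 0.643], [0.042, 0.999, -0.035], [-0.644, 0.0, -0.765]]
contact_force: [-1.1, -2.2, 0.1]
gripper_width: 18.9
grip_force: 59.2
```

```bash
python3 kk.py
```

```text
t 17.3 F [-0.256 -1.619  0.365] w 19.069716077612842
blob [302 317  42  35 696] kt [  5.574   0.988 -60.281] knob [-41.978 -50.92   51.598] q,phi,a [ 0.626  0.112 -0.712] hole2-peg [-1.474  0.641]
to 0.11177516285381084 a -0.7091377174657354 box d [ 1.654 -0.432 -0.   ] row [-1.266 -0.424  1.067]
to 0.1 a -0.70903120763766 box d [ 1.976 -0.696 -2.253] row [-0.062 -0.686  2.998]
to 0.05 a -0.708739120538147 box d [  3.232  -1.74  -11.883] row [ 5.176 -1.721 11.177]
to 0 a -0.708688743893761 box d [  4.307  -2.655 -21.598] row [10.609 -2.63  19.303]
```

{"op": "send_rows", "data": {"series": [[-0.6,-0.3,0.6,0,0,0],[-1.2,-0.5,1.2,0,0,0],[-1.2,-0.5,1.2,0,0,0]]}}

```text
time: 17.68
tool_pos: [693.6, 23.3, 158.8]
ee_rot: [[-0.764, 0.054, 0.643], [0.041, 0.999, -0.035], [-0.644, -0.001, -0.765]]
contact_force: [-1.2, -1.0, 1.6]
gripper_width: 19.1
grip_force: 59.3
```

```bash
python3 kk.py
```

```text
t 17.775 F [-2.442 -0.849  0.289] w 19.17903484637006
blob [300 314  44  38 677] kt [  5.414   0.64  -59.261] knob [-39.731 -51.731  50.611] q,phi,a [ 0.606  0.107 -0.709] hole2-peg [ 0.438 -0.277]
to 0.1066111268446431 a -0.7090891438255551 box d [-0.45   0.262  0.   ] row [ 0.345  0.26  -0.291]
to 0.1 a -0.70903120763766 box d [-0.271  0.114 -1.266] row [1.022 0.114 0.794]
to 0.05 a -0.708739120538147 box d [  0.986  -0.929 -10.895] row [ 6.258 -0.92   8.975]
to 0 a -0.708688743893761 box d [  2.061  -1.845 -20.611] row [11.687 -1.826 17.103]
```

{"op": "send_rows", "data": {"series": [[1.5,0,2,0,0,0],[3,-0.4,4.3,0,0,0],[3,-0.4,4.3,0,0,0]]}}

```text
time: 18.15
tool_pos: [694.3, 22.3, 153.4]
ee_rot: [[-0.764, 0.055, 0.643], [0.042, 0.999, -0.036], [-0.644, -0.0, -0.765]]
contact_force: [-0.8, -1.4, 2.2]
gripper_width: 19.0
grip_force: 59.3
```

```bash
python3 kk.py
```

```text
t 18.25 F [-1.124 -2.361 -0.083] w 18.66201033630965
blob [304 310  40  43 696] kt [  5.807   1.531 -58.746] knob [-39.007 -51.678  44.768] q,phi,a [ 0.613  0.076 -0.706] hole2-peg [0.2   0.248]
to 0.07616958100148574 a -0.708860617373352 box d [-0.374 -0.451  0.   ] row [ 0.284 -0.453 -0.239]
to 0.1 a -0.70903120763766 box d [-0.995  0.062  4.577] row [-2.187  0.054 -4.142]
to 0.05 a -0.708739120538147 box d [ 0.262 -0.982 -5.052] row [ 3.05  -0.977  4.037]
to 0 a -0.708688743893761 box d [  1.337  -1.897 -14.768] row [ 8.483 -1.881 12.165]
```

The bar is dropping with the hand and the force is low, so the peg has entered the hole. I'll lower it the rest of the way.

{"op": "send_rows", "data": {"series": [[2,-0.5,3,0,0,0],[4,-1,6,0,0,0],[6,-1.4,9,0,0,0],[7.5,-1.8,10.8,0,0,0],[7.5,-1.8,10.8,0,0,0]]}}

```text
time: 18.88
tool_pos: [695.1, 20.3, 140.0]
ee_rot: [[-0.764, 0.053, 0.643], [0.04, 0.999, -0.036], [-0.644, -0.002, -0.765]]
contact_force: [-0.1, -0.7, 2.3]
gripper_width: 19.1
grip_force: 58.4
```

```bash
python3 kk.py
```

```text
t 18.975 F [ 0.093 -1.381  0.572] w 18.911613319957535
blob [ 295  302   50   53 1387] kt [  5.955   0.929 -57.017] knob [-37.039 -54.198  30.014] q,phi,a [ 0.606  0.    -0.709] hole2-peg [ 0.678 -0.572]
to 7.330331221908705e-05 a -0.7086886460304425 box d [-0.633  0.624 -0.   ] row [ 0.486  0.621 -0.41 ]
to 0.1 a -0.70903120763766 box d [-2.963  2.582 19.331] row [-10.173   2.533 -16.71 ]
to 0.05 a -0.708739120538147 box d [-1.706  1.538  9.701] row [-4.937  1.512 -8.528]
to 0 a -0.708688743893761 box d [-0.631  0.623 -0.014] row [ 0.494  0.62  -0.398]
```

{"op": "send_rows", "data": {"series": [[0,0,0,0,0,0],[0,0,0,0,0,0],[0,0,0,0,0,0],[0,0,-20,0,0,0],[0,0,-50,0,0,0],[0,0,-80,0,0,0],[0,0,-110,0,0,0],[0,0,-110,0,0,0]], "claw": 0}}

```text
time: 19.98
tool_pos: [624.3, 25.6, 226.5]
ee_rot: [[-0.762, 0.052, 0.645], [0.04, 0.999, -0.034], [-0.646, -0.0, -0.763]]
contact_force: [-0.1, 0.2, -0.0]
gripper_width: 42.8
grip_force: 0.0
```

Run:
```python
from chk import *
T=snap('top','top4');S=snap('scene','s4');W=snap('wrist','w6');s=ctrl.sense();print(s['tool_pos'],s['gripper_width'],s['q'],s['time'])
k0=w(-37.7,-53.6,30);o=[]
for n,c,r in(('T',T,15),('S',S,15),('W',W,50)):
    x=blob(c,proj(c,k0),r);print(n,proj(c,k0),x)
    if x: o.append(ray(c,*x[0]))
for i in range(len(o)):
    for j in range(i): k=tri(o[i],o[j]);print(b(k),inv(b(k)))
for nm,p in(('pin',w(-65,32,29.5)),('kpiv',w(-50,1.5,16.5)),('peg',w(-106,5,18))): print(nm,proj(W,p))
a=W['image'];t=cv2.resize(T['image'][190:330,220:350],None,fx=1.2,fy=1.2)
cv2.imwrite('pics/w6.png',np.hstack([a,np.vstack([t,np.zeros((480-t.shape[0],t.shape[1],3),np.uint8)])])[:,:800,::-1])
```

```text
[624.624  24.977 223.91 ] 42.5877864001442 [-0.309  0.336  0.219  2.151  2.131  0.053 -0.725] 20.125
T [317.987 205.32 ] (array([318. , 205.5]), array([314, 202,   9,   8,  58], dtype=int32))
S [316.537 253.304] (array([316. , 252.5]), array([313, 250,   7,   6,  31], dtype=int32))
W [319.619 234.254] (array([317.5, 234.5]), array([304, 221,  28,  28, 306], dtype=int32))
[-38.157 -54.419  32.14 ] [ 0.611  0.011 -0.714]
[-38.164 -54.355  30.506] [ 0.613  0.003 -0.713]
[-39.113 -55.223  31.081] [ 0.614  0.006 -0.72 ]
pin [458.64  210.658]
kpiv [401.727 207.472]
peg [429.244 149.114]
```

View pics/w6.png

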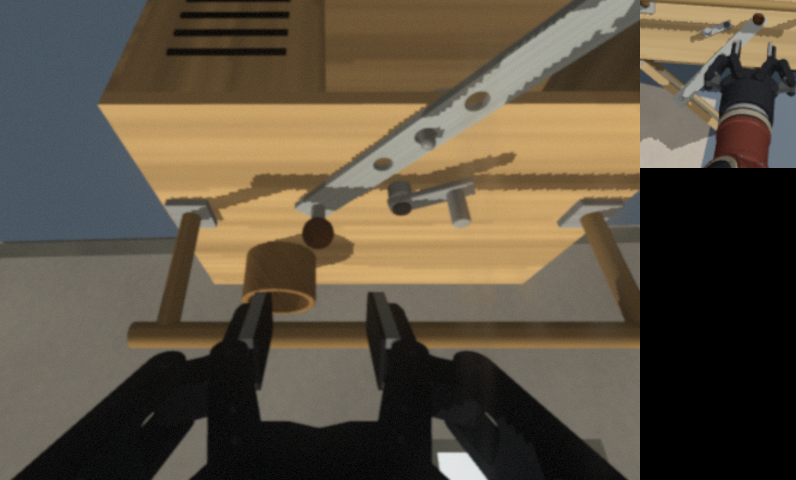

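The peg's head shows through the middle hole at (429,137) and the knob reads level, with stay ≈ 0 and door ≈ 0.61. The pin's middle is at about (457,209), which matches keeper ≈ 0.47. Next I'll cage the pin loosely between the pads and walk it round its arc.

```bash
cat > kp.py <<'E'
from plan import *
R=rotf(YAW,.7)
def pin(th): return np.array([-50-34*np.sin(th),1.5+34*np.cos(th)])
def tcp(th,dy=0,back=0,h=27):
    x,y=pin(th);return w(x+3.4,y+dy,h)+R[:,2]*(39-back)
E
python3 - <<'E'
from kp import *
r=lambda *a:[round(float(v),2) for v in row(*a)]
print('pre',r(tcp(.47,0,70),R)); 
p0=tcp(.47,0,70);print('in',r(tcp(.47),R,p0,R))
p0=tcp(.47)
for th in np.linspace(.6,1.5,10): print('%.2f'%th,r(tcp(th,-4.5*min(1,(th-.47)/.3)),R,p0,R)[:3])
p0=tcp(1.5,-4.5)
for th in list(np.linspace(1.6,2.4,9))+[2.46]: print('%.2f'%th,r(tcp(th,-4.5),R,p0,R)[:3])
E
```

```text
pre [27.07, 86.01, 7.46, -0.0, -0.0, -0.0]
in [-0.0, 0.0, 70.0, 0.0, 0.0, 0.0]
0.60 [2.91, -4.2, -2.45]
0.70 [4.98, -7.76, -4.19]
0.80 [6.88, -11.13, -5.79]
0.90 [8.59, -13.68, -7.24]
1.00 [10.11, -16.44, -8.51]
1.10 [11.4, -19.39, -9.6]
1.20 [12.46, -22.49, -10.5]
1.30 [13.28, -25.72, -11.19]
1.40 [13.85, -29.03, -11.66]
1.50 [14.16, -32.41, -11.93]
1.60 [0.05, -3.4, -0.05]
1.70 [-0.15, -6.79, 0.13]
1.80 [-0.61, -10.13, 0.52]
1.90 [-1.33, -13.4, 1.12]
2.00 [-2.29, -16.55, 1.93]
2.10 [-3.49, -19.57, 2.94]
2.20 [-4.91, -22.41, 4.14]
2.30 [-6.55, -25.06, 5.52]
2.40 [-8.37, -27.48, 7.05]
2.46 [-9.56, -28.81, 8.05]
```

{"op": "send_rows", "data": {"series": [[7,20,2,0,0,0],[14,45,4,0,0,0],[21,70,6,0,0,0],[27,86,7.5,0,0,0],[27,86,7.5,0,0,0],[27,86,7.5,0,0,0]], "claw": 0.53}}

```text
time: 20.88
tool_pos: [613.7, 109.7, 200.9]
ee_rot: [[-0.764, 0.056, 0.643], [0.042, 0.998, -0.037], [-0.644, -0.002, -0.765]]
contact_force: [-0.1, 0.1, 1.0]
gripper_width: 20.1
grip_force: 0.0
```

Run:
```python
from kp import *
s=ctrl.sense();print(s['tool_pos'],s['gripper_width'],s['q'],s['time'],'in',row(tcp(.47),R))
W=snap('wrist','w7')
for z in(24,29.5,39.5): print(z,proj(W,w(*pin(.47),z)))
print('kpiv',proj(W,w(-50,1.5,16.5)))
# pin pixels: low-saturation mask near prediction
hs=cv2.cvtColor(W['image'],cv2.COLOR_RGB2HSV);u,v=map(int,proj(W,w(*pin(.47),29.5)))
m=(hs[...,1]<60)&(hs[...,2]>60)
for y in range(v-24,v+28,4):
    xs=np.nonzero(m[y,u-60:u+60])[0]+u-60;print(y,(xs.min(),xs.max(),len(xs)) if len(xs) else None)
```

```text
[613.715 109.66  200.936] 20.0706223425184 [-0.578  0.392  0.307  2.168  1.98   0.144 -0.756] 20.875 in [ 0.506  2.42  69.821 -0.006 -0.001 -0.004]
24 [322.408 247.998]
29.5 [322.432 255.821]
39.5 [322.478 270.573]
kpiv [277.425 249.255]
231 (np.int64(268), np.int64(340), 57)
235 (np.int64(268), np.int64(341), 74)
239 (np.int64(268), np.int64(333), 66)
243 (np.int64(264), np.int64(329), 66)
247 (np.int64(265), np.int64(329), 34)
251 (np.int64(316), np.int64(329), 14)
255 (np.int64(315), np.int64(329), 15)
259 (np.int64(315), np.int64(329), 15)
263 (np.int64(315), np.int64(329), 15)
267 (np.int64(315), np.int64(330), 16)
271 (np.int64(316), np.int64(329), 14)
275 None
279 None
```

{"op": "send_rows", "data": {"series": [[0.5,2.4,20,0,0,0],[0.5,2.4,40,0,0,0],[0.5,2.4,58,0,0,0],[0.5,2.4,70,0,0,0],[0.5,2.4,70,0,0,0],[0.5,2.4,70,0,0,0]]}}

```text
time: 21.68
tool_pos: [657.7, 110.9, 147.7]
ee_rot: [[-0.764, 0.054, 0.643], [0.041, 0.999, -0.035], [-0.644, -0.001, -0.765]]
contact_force: [-0.0, 0.7, 0.3]
gripper_width: 19.8
grip_force: 0.0
```

Run:
```python
from kp import *
s=ctrl.sense();print(s['tool_pos'],s['contact_force'],s['gripper_width'],s['q'],s['time'],'rem',row(tcp(.47),R))
W=snap('wrist','w8');im=W['image']
hs=cv2.cvtColor(im,cv2.COLOR_RGB2HSV)
for z in(16.5,29.5,39.5): print(z,proj(W,w(*pin(.47),z)))
u,v=map(int,proj(W,w(*pin(.47),29.5)))
for y in range(v-30,v+40,6): print(y,' '.join('%d/%d'%(a[1],a[2]) for a in hs[y,u-40:u+44:6]))
```

```text
[657.698 110.922 147.673] [-0.036  0.674  0.288] 19.81289175542352 [-0.35   0.525  0.044  2.111  2.189  0.266 -0.934] 21.675 rem [-0.218 -1.404  0.841 -0.004 -0.001 -0.004]
16.5 [315.31  290.315]
29.5 [315.114 318.439]
39.5 [314.951 341.787]
288 28/83 25/81 25/92 26/77 26/89 22/94 29/80 23/79 28/82 27/94 30/93 41/94 115/195 116/204
294 14/164 30/86 40/63 46/28 26/89 29/71 27/75 30/76 27/75 71/161 100/210 123/164 41/56 37/62
300 24/75 38/61 38/61 85/33 115/193 90/111 27/76 23/77 28/73 114/164 122/207 128/153 53/48 42/67
306 74/31 35/65 29/62 100/28 119/223 96/111 27/75 24/74 29/70 117/181 116/226 124/162 78/36 38/61
312 45/34 36/63 31/58 94/30 119/221 90/108 27/75 24/75 30/69 114/179 118/226 120/144 72/32 47/65
318 52/44 30/59 27/57 94/27 120/191 71/90 29/71 28/73 18/71 114/155 118/206 127/108 70/29 36/64
324 55/60 33/62 45/51 68/30 124/194 63/85 22/71 17/75 28/74 113/154 122/207 121/110 96/32 35/65
330 31/57 36/57 57/40 46/28 122/198 54/85 21/73 20/76 21/72 110/156 119/205 124/125 80/32 47/60
336 17/59 21/84 46/44 81/22 118/216 44/76 24/74 22/82 36/71 106/140 119/212 123/164 57/36 24/105
342 104/27 46/39 36/42 82/25 121/226 84/209 17/175 18/172 23/170 112/224 116/228 116/206 70/33 24/118
348 47/27 88/26 79/29 46/33 107/198 108/198 108/199 108/198 107/198 105/199 106/200 110/187 38/34 49/26
354 36/21 78/23 43/30 88/32 34/136 38/133 36/134 38/134 38/133 33/138 38/136 35/130 30/34 70/33
```

The pin sits between the pads with free space on both sides. Now I'll sweep the arc.

{"op": "send_rows", "data": {"series": [[3,-4.2,-2.5,0,0,0],[5,-7.8,-4.2,0,0,0],[6.9,-11.1,-5.8,0,0,0],[8.6,-13.7,-7.2,0,0,0],[10.1,-16.4,-8.5,0,0,0],[11.4,-19.4,-9.6,0,0,0],[12.5,-22.5,-10.5,0,0,0],[13.3,-25.7,-11.2,0,0,0],[13.9,-29,-11.7,0,0,0],[14.2,-32.4,-11.9,0,0,0]]}}

```text
time: 22.98
tool_pos: [633.2, 89.7, 146.2]
ee_rot: [[-0.77, 0.036, 0.637], [0.031, 0.999, -0.018], [-0.637, 0.006, -0.771]]
contact_force: [-13.6, 12.3, 11.0]
gripper_width: 20.2
grip_force: 10.5
```

```bash
cat > pk.py <<'E'
from kp import *
s=ctrl.sense();print(s['tool_pos'],s['contact_force'],s['gripper_width'],s['q'],s['time'])
W=snap('wrist');hs=cv2.cvtColor(W['image'],cv2.COLOR_RGB2HSV)
m=(hs[...,1]<60)&(hs[...,2]>55)
tip=s['tool_pos']-39*s['ee_rot'][:,2];print('tip box',b(tip))
for h in(30,36):
    P=b(tip)+[-3,0,0];P[2]=h;u,v=map(int,proj(W,w(*P)));xs=np.nonzero(m[v,u-45:u+45])[0]+u-45
    print('row',v,'c',u,xs.tolist())
for th in np.arange(.4,2.6,.1): print('%.1f'%th,proj(W,w(*pin(th),36)).round(),end='; ')
E
python3 pk.py; python3 -c "
from kp import *
print(row(tcp(1.5,-4.5),R))"
```

```text
[633.151  89.705 146.204] [-13.644  12.294  11.013] 20.21599749530816 [-0.231  0.496 -0.061  2.182  2.308  0.301 -0.996] 22.975
tip box [-85.902  10.318  26.258]
row 322 c 318 [275, 276, 277, 278, 279, 280, 281, 282, 283, 284, 285, 286, 287, 320, 321, 322, 323, 324, 325, 326, 327, 328, 329, 330, 331, 332, 333, 334, 335, 336, 337, 338, 339, 340, 341, 352, 353, 354, 355, 356, 357, 358, 359, 360, 361, 362]
row 336 c 319 [275, 276, 277, 278, 279, 280, 281, 282, 283, 284, 285, 320, 321, 322, 323, 324, 325, 326, 327, 328, 329, 330, 331, 332, 333, 334, 335, 336, 337, 338, 339, 340, 341, 351, 352, 353, 354, 355, 356, 357, 358, 359, 360, 361, 362, 363]
0.4 [365. 351.]; 0.5 [362. 349.]; 0.6 [359. 348.]; 0.7 [356. 346.]; 0.8 [351. 345.]; 0.9 [346. 344.]; 1.0 [340. 342.]; 1.1 [334. 341.]; 1.2 [327. 341.]; 1.3 [319. 340.]; 1.4 [312. 340.]; 1.5 [304. 339.]; 1.6 [296. 339.]; 1.7 [288. 340.]; 1.8 [281. 340.]; 1.9 [274. 341.]; 2.0 [267. 341.]; 2.1 [260. 342.]; 2.2 [254. 343.]; 2.3 [249. 345.]; 2.4 [245. 346.]; 2.5 [241. 347.]; [ -5.045 -10.818   2.834   0.012  -0.009   0.006]
```

The hand met about 20 N, mostly up and back along the fingers. The fingertips are probably rubbing on the keeper arm's top face. I'll ease off and raise the hand a few millimetres.

Run:
```python
from kp import *
print(row(tcp(1.17,-2.5,0,34),R))
```

```text
[-11.591   2.049  -0.74    0.012  -0.009   0.006]
```

{"op": "send_rows", "data": {"series": [[-2,6,-2,0,0,0],[-4.5,12.9,-5,0,0,0],[-6.5,12.9,-4,0,0,0],[-6.5,12.9,-4,0,0,0]]}}

```text
time: 23.52
tool_pos: [641.4, 91.6, 154.9]
ee_rot: [[-0.763, 0.056, 0.643], [0.042, 0.998, -0.037], [-0.645, -0.001, -0.765]]
contact_force: [-0.5, -0.0, -0.5]
gripper_width: 20.2
grip_force: 0.0
```

```bash
python3 pk.py
python3 - <<'E'
from kp import *
print(row(tcp(1.17,-2.5,0,34),R))
E
```

```text
[641.418  91.64  154.875] [-0.473 -0.019 -0.467] 20.15385270732064 [-0.295  0.49   0.007  2.157  2.24   0.279 -0.957] 23.525
tip box [-78.026  13.374  34.694]
row 303 c 318 [279, 280, 281, 282, 283, 284, 285, 286, 287, 288, 289, 307, 308, 309, 310, 311, 312, 313, 314, 315, 316, 317, 318, 319, 320, 321, 322, 323, 324, 325, 326, 327, 328, 329, 348, 349, 350, 351, 352, 353, 354, 355, 356, 357, 358, 359]
row 316 c 318 [276, 277, 278, 279, 280, 281, 282, 283, 284, 285, 286, 287, 308, 309, 310, 311, 312, 313, 314, 315, 316, 317, 318, 319, 320, 321, 322, 323, 324, 325, 326, 327, 328, 329, 351, 352, 353, 354, 355, 356, 357, 358, 359, 360, 361, 362]
0.4 [360. 328.]; 0.5 [357. 326.]; 0.6 [354. 325.]; 0.7 [350. 323.]; 0.8 [345. 321.]; 0.9 [340. 320.]; 1.0 [334. 318.]; 1.1 [327. 317.]; 1.2 [320. 316.]; 1.3 [312. 315.]; 1.4 [304. 315.]; 1.5 [297. 315.]; 1.6 [289. 315.]; 1.7 [281. 315.]; 1.8 [273. 315.]; 1.9 [266. 316.]; 2.0 [259. 317.]; 2.1 [253. 318.]; 2.2 [247. 319.]; 2.3 [242. 321.]; 2.4 [238. 322.]; 2.5 [234. 324.]; [ 0.028 -0.924  0.616 -0.005 -0.    -0.004]
```

Run:
```python
from kp import *
s=ctrl.sense();p0,R0=s['tool_pos'],s['ee_rot']
for th,dy in((1.2,-4.5),(1.3,-4.5),(1.4,-4.5),(1.5,-4.5),(1.6,-4.5)): print(th,row(tcp(th,dy,0,34),R,p0,R0)[:3].round(1))
p0=tcp(1.6,-4.5,0,34)
for th in(1.7,1.8,1.9,2.0,2.1,2.2,2.3,2.4,2.46): print(th,row(tcp(th,-4.5,0,34),R,p0,R)[:3].round(1))
```

```text
1.2 [ 0.3 -3.9  0.4]
1.3 [ 1.1 -7.1 -0.3]
1.4 [  1.7 -10.4  -0.8]
1.5 [  2.  -13.8  -1. ]
1.6 [  2.  -17.2  -1. ]
1.7 [-0.2 -3.4  0.2]
1.8 [-0.7 -6.7  0.6]
1.9 [ -1.4 -10.    1.2]
2.0 [ -2.3 -13.2   2. ]
2.1 [ -3.5 -16.2   3. ]
2.2 [ -5.  -19.    4.2]
2.3 [ -6.6 -21.7   5.6]
2.4 [ -8.4 -24.1   7.1]
2.46 [ -9.6 -25.4   8.1]
```

{"op": "send_rows", "data": {"series": [[0.3,-4,0.3,0,0,0],[1,-7,-0.3,0,0,0],[1.7,-10.4,-0.8,0,0,0]]}}

```text
time: 23.95
tool_pos: [638.2, 82.2, 154.0]
ee_rot: [[-0.764, 0.054, 0.642], [0.041, 0.999, -0.035], [-0.643, -0.001, -0.766]]
contact_force: [-0.1, 1.1, 0.3]
gripper_width: 20.4
grip_force: 0.3
```

```bash
python3 pk.py
```

```text
[638.163  82.211 154.018] [-0.148  1.146  0.3  ] 20.365939248539213 [-0.254  0.486 -0.021  2.17   2.276  0.285 -0.973] 23.95
tip box [-80.771   3.721  33.875]
row 305 c 318 [279, 280, 281, 282, 283, 284, 285, 286, 287, 288, 289, 318, 319, 320, 321, 322, 323, 324, 325, 326, 327, 328, 329, 330, 331, 332, 333, 334, 335, 336, 337, 338, 339, 340, 341, 349, 350, 351, 352, 353, 354, 355, 356, 357, 358, 359]
row 318 c 318 [276, 277, 278, 279, 280, 281, 282, 283, 284, 285, 286, 287, 319, 320, 321, 322, 323, 324, 325, 326, 327, 328, 329, 330, 331, 332, 333, 334, 335, 336, 337, 338, 339, 340, 341, 342, 351, 352, 353, 354, 355, 356, 357, 358, 359, 360, 361, 362]
0.4 [379. 332.]; 0.5 [377. 330.]; 0.6 [374. 328.]; 0.7 [370. 327.]; 0.8 [366. 325.]; 0.9 [361. 323.]; 1.0 [355. 322.]; 1.1 [349. 321.]; 1.2 [342. 320.]; 1.3 [335. 319.]; 1.4 [327. 319.]; 1.5 [319. 319.]; 1.6 [311. 318.]; 1.7 [304. 319.]; 1.8 [296. 319.]; 1.9 [289. 320.]; 2.0 [282. 321.]; 2.1 [275. 322.]; 2.2 [269. 323.]; 2.3 [264. 324.]; 2.4 [260. 326.]; 2.5 [256. 328.];
```

The pin has moved freely to about 1.36 with only 1 N of force. I'll continue.

{"op": "send_rows", "data": {"series": [[0.3,-3.4,-0.2,0,0,0],[0.3,-6.8,-0.2,0,0,0],[0.1,-10.2,0,0,0,0],[-0.4,-13.5,0.4,0,0,0],[-1.1,-16.8,1,0,0,0],[-2,-20,1.8,0,0,0]]}}

```text
time: 24.75
tool_pos: [640.2, 61.9, 154.2]
ee_rot: [[-0.764, 0.054, 0.643], [0.041, 0.999, -0.035], [-0.644, -0.001, -0.765]]
contact_force: [0.4, -0.1, -0.2]
gripper_width: 19.9
grip_force: 0.2
```

```bash
python3 pk.py
python3 - <<'E'
from kp import *
for th in(2.0,2.2,2.4,2.46,2.5): print(th,row(tcp(th,-4.5,0,34),R)[:3].round(1))
E
```

```text
[640.206  61.923 154.196] [ 0.439 -0.065 -0.213] 19.924239097327487 [-0.183  0.484 -0.055  2.175  2.335  0.283 -0.989] 24.75
tip box [-77.759 -16.425  34.034]
row 304 c 318 [280, 281, 282, 283, 284, 285, 286, 287, 288, 289, 319, 320, 321, 322, 323, 324, 325, 326, 327, 328, 329, 330, 331, 332, 333, 334, 335, 336, 337, 338, 339, 340, 341, 349, 350, 351, 352, 353, 354, 355, 356, 357, 358, 359]
row 318 c 318 [276, 277, 278, 279, 280, 281, 282, 283, 284, 285, 286, 287, 319, 320, 321, 322, 323, 324, 325, 326, 327, 328, 329, 330, 331, 332, 333, 334, 335, 336, 337, 338, 339, 340, 341, 342, 351, 352, 353, 354, 355, 356, 357, 358, 359, 360, 361, 362]
0.4 [423. 330.]; 0.5 [421. 328.]; 0.6 [419. 326.]; 0.7 [415. 324.]; 0.8 [412. 323.]; 0.9 [407. 321.]; 1.0 [402. 320.]; 1.1 [395. 319.]; 1.2 [389. 318.]; 1.3 [382. 317.]; 1.4 [374. 316.]; 1.5 [366. 316.]; 1.6 [358. 316.]; 1.7 [350. 316.]; 1.8 [342. 317.]; 1.9 [335. 317.]; 2.0 [327. 318.]; 2.1 [320. 319.]; 2.2 [314. 321.]; 2.3 [308. 322.]; 2.4 [303. 324.]; 2.5 [299. 325.]; 2.0 [0.1 0.2 0.1]
2.2 [-2.6 -5.7  2.3]
2.4 [ -6.1 -10.7   5.3]
2.46 [ -7.3 -12.    6.3]
2.5 [ -8.1 -12.8   7. ]
```

{"op": "send_rows", "data": {"series": [[-1.3,-3,1.1,0,0,0],[-2.6,-5.7,2.3,0,0,0],[-4.3,-8.4,3.7,0,0,0],[-6.1,-10.8,5.3,0,0,0],[-7.5,-12.5,6.5,0,0,0],[-7.5,-12.5,6.5,0,0,0]]}}

```text
time: 25.55
tool_pos: [649.6, 48.8, 154.1]
ee_rot: [[-0.764, 0.055, 0.643], [0.041, 0.999, -0.036], [-0.644, -0.001, -0.765]]
contact_force: [-0.1, 0.2, 0.6]
gripper_width: 20.2
grip_force: 0.0
```

```bash
python3 pk.py
```

```text
[649.613  48.8   154.118] [-0.136  0.163  0.604] 20.173400656504278 [-0.143  0.492 -0.064  2.156  2.364  0.268 -0.987] 25.55
tip box [-67.729 -29.054  33.948]
row 305 c 318 [279, 280, 281, 282, 283, 284, 285, 286, 287, 288, 289, 319, 320, 321, 322, 323, 324, 325, 326, 327, 328, 329, 330, 331, 332, 333, 334, 335, 336, 337, 338, 339, 340, 351, 352, 353, 354, 355, 356, 357, 358, 359]
row 318 c 318 [276, 278, 279, 280, 281, 282, 283, 284, 285, 287, 318, 319, 320, 321, 322, 323, 324, 325, 326, 327, 328, 329, 330, 331, 332, 333, 334, 335, 336, 337, 338, 339, 340, 341, 351, 352, 353, 354, 355, 356, 357, 358, 359, 360, 361]
0.4 [456. 323.]; 0.5 [455. 321.]; 0.6 [453. 319.]; 0.7 [450. 318.]; 0.8 [447. 316.]; 0.9 [442. 314.]; 1.0 [437. 313.]; 1.1 [431. 311.]; 1.2 [424. 310.]; 1.3 [417. 309.]; 1.4 [409. 309.]; 1.5 [401. 308.]; 1.6 [392. 308.]; 1.7 [384. 308.]; 1.8 [375. 309.]; 1.9 [367. 310.]; 2.0 [359. 311.]; 2.1 [351. 312.]; 2.2 [344. 313.]; 2.3 [337. 315.]; 2.4 [331. 317.]; 2.5 [326. 319.];
```

{"op": "send_rows", "data": {"series": [[0,3.5,0,0,0,0],[0,3.5,-10,0,0,0],[0,3.5,-30,0,0,0],[0,3.5,-60,0,0,0],[0,3.5,-100,0,0,0],[0,3.5,-130,0,0,0],[0,3.5,-130,0,0,0]]}}

```text
time: 26.48
tool_pos: [564.1, 58.3, 250.9]
ee_rot: [[-0.759, 0.05, 0.649], [0.04, 0.999, -0.031], [-0.65, 0.003, -0.76]]
contact_force: [0.3, 0.3, -0.6]
gripper_width: 20.0
grip_force: 0.0
```

Run:
```python
from chk import *
from kp import pin
T=snap('top','top9');S=snap('scene','s9');W=snap('wrist','w9');s=ctrl.sense();print(s['tool_pos'],s['contact_force'],s['q'],s['time'])
k0=w(-37.7,-53.6,30);o=[]
for n,c,r in(('T',T,15),('S',S,15),('W',W,40)):
    x=blob(c,proj(c,k0),r);print(n,proj(c,k0),x)
    if x: o.append(ray(c,*x[0]))
for i in range(len(o)):
    for j in range(i): k=tri(o[i],o[j]);print(b(k),inv(b(k)))
# pin in wrist: grey, saturation low, near prediction
hs=cv2.cvtColor(W['image'],cv2.COLOR_RGB2HSV);m=(hs[...,1]<60)&(hs[...,2]>55)
for z in(22,29.5,37):
    u,v=map(int,proj(W,w(*pin(2.43),z)));xs=np.nonzero(m[v,u-30:u+30])[0]+u-30;print('pin z',z,'v',v,'pred u',u,'seen',xs.tolist())
for th in(2.2,2.3,2.4,2.5): print(th,proj(W,w(*pin(th),37)))
print('peg',proj(W,w(-106,5,18)),proj(W,w(-106,5,9)))
```

```text
[564.969  57.653 249.941] [-0.692 -0.151 -0.394] [-0.776  0.244  0.644  2.254  1.549  0.015 -0.224] 26.625
T [317.987 205.32 ] (array([318. , 205.5]), array([314, 202,   9,   8,  58], dtype=int32))
S [316.537 253.304] (array([316. , 252.5]), array([313, 250,   7,   6,  31], dtype=int32))
W [285.341 244.093] (array([283.5, 243.5]), array([273, 232,  22,  24, 213], dtype=int32))
[-38.157 -54.419  32.14 ] [ 0.611  0.011 -0.714]
[-38.161 -54.404  29.757] [ 0.614 -0.001 -0.714]
[-39.638 -55.279  30.553] [ 0.618  0.003 -0.722]
pin z 22 v 214 pred u 318 seen [288, 289, 290, 291, 292, 293, 294, 295, 296, 297, 298, 299, 300, 301, 302, 303, 304, 305, 306, 307, 308, 309, 310, 311, 312, 313, 314, 315, 316, 317, 318, 319, 320, 321, 322, 323, 324, 325, 326, 327, 328, 329, 330, 331, 332, 333, 334, 335, 336, 337, 338, 339, 340, 341, 342, 343, 344, 345, 346, 347]
pin z 29.5 v 222 pred u 319 seen [289, 290, 291, 292, 293, 294, 295, 296, 297, 298, 299, 300, 313, 314, 315, 316, 317, 318, 319, 320, 321, 322, 323, 340, 341, 342, 343]
pin z 37 v 230 pred u 319 seen [313, 314, 315, 316, 317, 318, 319, 320, 321, 322, 323, 324]
2.2 [326.542 226.776]
2.3 [323.05  228.251]
2.4 [319.899 229.874]
2.5 [317.12  231.622]
peg [359.496 183.312] [358.756 173.589]
```

```bash
python3 -c "
from bench import ctrl
print(ctrl.finish_job())"
```

```text
the job is handed in; nothing more can be done
None
```

The job is handed in: the bar's middle hole is over the peg and the bar lies flat (stay ≈ 0, door ≈ 0.61 rad), the keeper is across it at about 2.44 rad, the hand is clear, and I kept away from the tub, brick and tape roll (not re-measured), at 26.6 s with one brief contact of about 22 N while turning the keeper.

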